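# Change the film roll in a roll cradle

## Robot

A 7-joint arm with a two-finger parallel gripper is mounted at the origin on the work surface; the furniture and walls round the work are solid. World frame = base frame: x ahead of the robot, y to its left, z up, the work surface at z = 0. Lengths are in m, angles in rad, forces in N, time in s.
With the tool pointing down it reaches from about 0.35 to 0.9 m from the base axis. Payload 7.2 kg.
Tool frame: the origin (TCP) lies at the very end of the fingers, on their centre line; the grasp point (between the pads) lies arm.grip_depth behind it (arm.grip_depth is the distance from the TCP to the grasp point, in m); z points along the fingers, y is the line along which they close (so a half turn about z gives the same grasp; the last joint's range is limited). The gripper opens to 88 mm and grips with 3 to 60 N. Pads are 20 mm wide; open, the fingers measure 115 mm over their backs; the gripper's body (75 mm by 178 mm) begins 61 mm behind the grasp point.
Start: joints at [-1.31, 0.411, -0.013, 1.596, 0.006, 1.134, -0.082], TCP at [0.202, 0.592, 0.223] pointing down, gripper open.
Joint ranges: [-2.95, 2.95], [-0.29, 1.99], [-1.47, 1.44], [0.14, 2.54], [-1.03, 4.17], [0.13, 1.85], [-2.86, 2.86]. Speed limits (rad/s): [2.39, 2.39, 3.01, 3.01, 3.14, 3.14, 3.14].

## Interface

Orientations are given as a unit quaternion [x, y, z, w].
In Python, from cell import arm, optics, job gives the robot as it stands.
- The arm moves only by the tool step_arm, never from a script. Its argument "motion" is one flat list of numbers, 7 for each row, row after row: the turn, a rotation vector about the world's x, y, z each as a share of 90 degrees, from -1 to 1, then the shift along the world's x, y, z each as a share of 15 cm, from -1 to 1, then the finger opening in mm, from 0 to 87.8. A call has exactly 10 rows; each row is the pose to reach, as a shift and turn from the pose commanded when the call began; what a row does not reach only later rows make up. A row lasts 1/10 s, in which the tool goes at most 50 mm and 8.59 degrees, less where a joint would pass 70% of its speed; a pose out of reach is approached as far as the arm can. A call with a number of a shift or a turn outside -1 to 1 is refused whole. A call with a gripper value outside its range is refused whole. The fingers move at their own pace and stop on an object; "newtons" is the grip in N (left out, the last holds). Time passes only in rows, so rows that repeat a pose let the fingers close, or fill a call up. It gives the time, the measured TCP pose, the force, the opening and the grip force at its end, in the units of the state.
- arm.get_state(): the state, without advancing time (a new reading comes with each control period).
- optics.snapshot(name): name is "scene" or "top"; returns (picture, depth): 480x640x3 uint8, blue, green, red; 480x640 float32, m along the optical axis (not along the pixel's ray), 0 where there is no reading.
- optics.get_calibration(name): a dict with "K" (3x3 intrinsics, pixels), "world_to_cam" (4x4, takes a point from world to camera coordinates). Camera axes: x right, y down, z forward; pixel columns grow to the right and rows downward; lengths in m; the calibration is good to about 2 mm. A picture is of the moment at which its call begins. get_calibration takes no time and is no camera call.
- job.job_done(): hands the job in; it is judged then, once.
The state is a dict: "clock": time; "joint_pos": joint angles; "qd": joint speeds; "joint_torque": joint torques, N m; "tcp_pos": TCP position; "eef_rot": TCP orientation; "wrist_force": force on the tool from outside, world axes, zero at the start; "wrist_torque": the same for the moment, N m; "opening": opening from 0.0 (shut) to 1.0 (fully open); "gripper_force": force on a finger pad.
Only numpy, scipy, OpenCV 4.12 (cv2) and the standard library are available. Lean on these libraries where they do the work, as an engineer would, in place of code of your own. Each camera call takes 0.05 s, during which the arm holds its last target. There are 200 camera calls.

## Task

Change the film roll: swing the cradle's hinged brake frame up and right over to the back so that it stays open, then clear the bare core out of the cradle and leave it lying in the scrap carton. After that lay the full roll, which stands on end, down on its side on the table and let go of it, take it again across its middle, set it down in the cradle on the two bed rollers between the cheeks, and swing the brake frame back down until its press roller rests on the roll. Leave everything else on the table where it is.

Things in the scene. Friction and masses are not known exactly. Their poses are not given: they have to be found in the camera images.
- cradle: fixed roll cradle: grey base 150 x 150 mm, two cheeks (inner faces y = +-65 mm, 47 mm high in front, 64 mm at the back), between them two bed rollers (16 mm diameter, along y, axes at x = +-18, z = 22 mm). Origin: centre of the underside; x from the front (robot side; low guide rod at x = -60, top z = 25 mm) to the hinge at the back, y along the rollers, z up.
- cradle_seat (a point): where the middle of a full roll comes to be when it lies on both bed rollers: cradle x = 0, y = 0, z = 52 mm; same axes as the cradle. The bare core's middle lies at z = 41 mm instead.
- brake_frame (a joint): hinge of the brake frame, about the cradle's y through frame_hinge: 0 at the lowest stop (cradle empty), about 0.43 rad with the press roller on the bare core, about 0.79 on a full roll, 3.05 at the open stop, lying over to the back. Light (0.16 kg), damped; below about 1.8 rad it sinks down by itself, beyond that it sinks back to the open stop.
- frame_hinge (a point): the brake frame's hinge axis in the middle between the cheeks: cradle x = 56 mm, z = 60 mm; the axis runs along the cradle's y.
- frame_grip (a point): middle of the frame's handle, a black rubber sleeve (12 mm diameter, 80 mm long, along the cradle's y) at the frame's free end, 101 mm from the hinge axis; moves with the frame. Frame on the bare core: cradle x = -43, z = 78 mm; at the open stop: x = 152, z = 89 mm. Frame: thin wire sides at y = +-61 mm and a grey press roller (12 mm diameter) across it, 58 mm from the hinge axis.
- core: bare cardboard core tube (36 mm outside, 28 mm inside, 110 mm long, 40 g) that lies in the cradle at the start. Origin at its middle; its axis is its own y.
- roll: full film roll on the same core (54 mm diameter, 110 mm long, about 0.3 kg, pale grey-beige, with a brown cardboard core showing at both ends) that stands on end on the table at the start. Origin: centre of the end it stands on; z along the axis to the other end, 110 mm away.
- roll_mid (a point): the middle of the full roll, on its axis, 55 mm from either end; axes as for the roll.
- scrap_carton: open cut-down cardboard carton, fixed: 156 mm long (its x), 122 mm wide (its y; 131 mm over flaps folded down outside), 56 mm high, walls and floor 4 mm. Origin: centre of the underside, z up. An older core (36 mm diameter, fixed) lies in it along the +y wall, its axis at y = 38 mm, so the free room inside is y = -57 to +20 mm.
- tape_roll: bystander: roll of brown packing tape lying flat, 101 mm across, 48 mm high. Origin: centre of its underside. To be left where it is.
- date_stamp: bystander: small black and grey hand stamp standing upright, 30 x 42 mm, 88 mm high. Origin: centre of its underside. To be left where it is.
- thermometer: bystander: white probe thermometer lying flat, 169 mm long, 18 mm high. Origin: centre of its underside. To be left where it is.
- marker: bystander: grey and black marker pen lying flat, 134 mm long, 14 mm thick. Origin: centre of its underside. To be left where it is.
- small_carton: bystander: small closed brown carton, 66 x 48 mm, 50 mm high. Origin: centre of its underside. To be left where it is.
- film_core: bystander: wide empty cardboard tube standing upright, 79 mm across, 130 mm high: too wide for the cradle, not part of the job. Origin: centre of its underside. To be left where it is.

How it is judged:
By the outcome, as a careful person would: the job done as asked, in the order asked, and still so for the second after the job is handed in, with the robot touching nothing.
It also fails if it takes over 72 s, if anything falls off the work surface, if the arm or the gripper's body presses on something with over 40 N, if the wrist force passes 120 N, or if a joint passes its speed limit or range.

## Working session

There is one attempt and no reset: what is moved stays moved. The work goes in short steps, Python scripts to look and compute and a tool call to move; the robot and the scene stay as the last step left them, time stands still between calls to the robot, and variables do not carry over. Pictures are saved under pics/ and viewed, at most 10 in all, crops included, and the job is handed in when it is done.

Besides the shell and the picture viewer there is one more tool, called after "Emit:" as name(argument=value, ...) on one line, values as JSON. step_arm: Moves the arm, as the interface text tells. Its arguments: {"type":"object","properties":{"motion":{"type":"array","items":{"type":"number"}},"newtons":{"type":"number"}},"required":["motion"]}

```bash
ls; mkdir -p pics; python3 - <<'E'
from cell import arm, optics, job
import cv2,numpy as np
print(arm.get_state(), arm.grip_depth)
for n in("scene","top"):
    p,d=optics.snapshot(n); cv2.imwrite(f"pics/{n}0.png",p); np.save(f"pics/{n}0.npy",d)
    c=optics.get_calibration(n); print(n,c["K"].tolist(),np.round(c["world_to_cam"],4).tolist())
E
```

```text
pics
{'clock': 0.0, 'joint_pos': array([-1.31020948,  0.41189633, -0.01273416,  1.59703252,  0.00562858,
        1.13426823, -0.08219184]), 'qd': array([-5.07979417e-04, -2.57079007e-04, -1.31271678e-05, -8.00508291e-04,
       -6.74150508e-04, -5.39147068e-04,  5.60511495e-04]), 'joint_torque': array([ 1.24604617e-04, -5.87952232e+01,  6.41517229e-01, -2.91066653e+01,
       -5.39308903e-02,  1.86111202e-02,  1.57565005e-04]), 'tcp_pos': array([0.20168597, 0.59104411, 0.2218159 ]), 'eef_rot': array([ 1.63621786e-01,  9.86522831e-01, -7.81609530e-04, -6.48527619e-05]), 'wrist_force': array([ 0.04741109, -0.14071172,  0.63365163]), 'wrist_torque': array([-0.00834203, -0.00030189, -0.04571376]), 'gripper_force': 0.0, 'opening': 1.0010601833629063} 0.0187
scene [[588.2973078474813, 0.0, 317.256647321406], [0.0, 588.2973078474813, 244.01811128927483], [0.0, 0.0, 1.0]] [[0.6277, -0.7784, -0.0105, -0.2976], [-0.3306, -0.2542, -0.9089, 0.2366], [0.7048, 0.574, -0.4169, 0.8726], [0.0, 0.0, 0.0, 1.0]]
top [[442.4095658574174, 0.0, 314.58096403555095], [0.0, 442.4095658574174, 236.69622217404554], [0.0, 0.0, 1.0]] [[-0.0079, -0.9998, -0.0167, 0.0588], [-0.9844, 0.0108, -0.1754, 0.4905], [0.1755, 0.0151, -0.9844, 1.1946], [0.0, 0.0, 0.0, 1.0]]
```

View pics/top0.png

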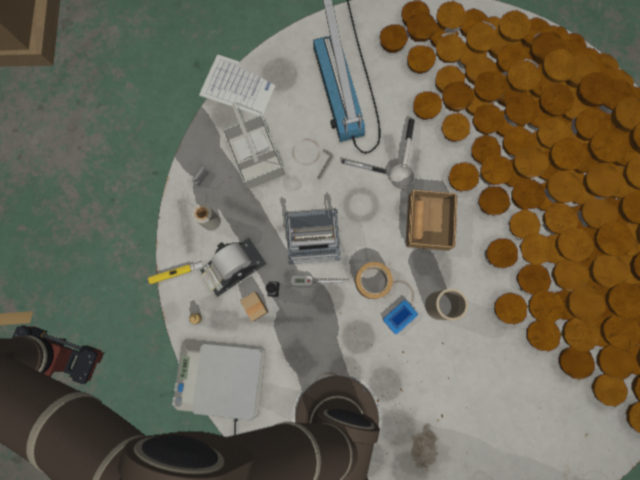

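View pics/scene0.png

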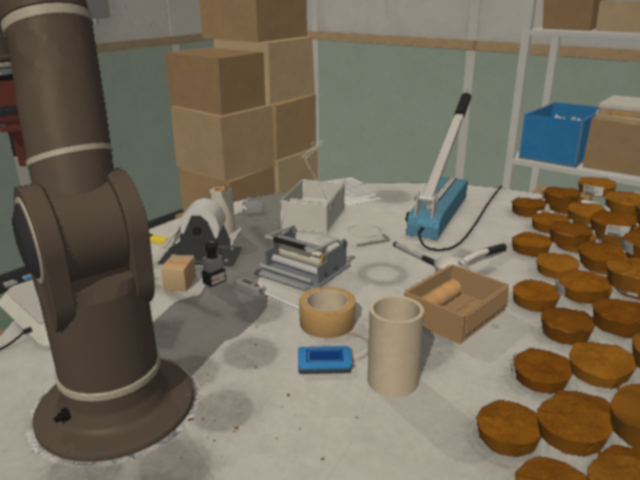

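The top view shows the cradle at about (313,232), a standing roll candidate at (204,215), the scrap carton at (432,218), film_core at (445,303), tape at (374,280), the stamp at (272,289), the small carton at (253,305) and the thermometer at (315,281). The scene view shows the same layout, with the roll at (222,200) standing behind the black tape dispenser.

```bash
cat > h.py <<'E'
import numpy as np, cv2
from cell import arm, optics, job
def cloud(n,d):
    c=optics.get_calibration(n);K=np.array(c["K"]);T=np.linalg.inv(np.array(c["world_to_cam"]))
    v,u=np.mgrid[:480,:640]
    P=np.stack([(u-K[0,2])/K[0,0]*d,(v-K[1,2])/K[1,1]*d,d],-1)
    return P@T[:3,:3].T+T[:3,3]
def proj(n,p):
    c=optics.get_calibration(n);K=np.array(c["K"]);T=np.array(c["world_to_cam"])
    q=K@(T[:3,:3]@np.array(p)+T[:3,3]);return q[:2]/q[2]
E
python3 - <<'E'
from h import *
p=cv2.imread("pics/top0.png");d=np.load("pics/top0.npy");P=cloud("top",d)
np.set_printoptions(precision=3,suppress=True)
for nm,(u,v) in dict(roll=(204,210),table=(350,235),frame=(313,232),cradleL=(287,240),cradleR=(339,240),carton_floor=(425,215),tape=(362,270),tube=(445,290)).items(): print(nm,P[v,u])
c=p[150:335,145:475]; a=cv2.resize(c,None,fx=2.4,fy=2.4,interpolation=cv2.INTER_CUBIC)
z=P[150:335,145:475,2]; b=cv2.applyColorMap(np.uint8(np.clip(z/0.14,0,1)*255),cv2.COLORMAP_JET)
cv2.imwrite("pics/crop1.png",a)
s=P[195:275,270:355];print((np.nanmax(s[...,2])))
def blob(u0,u1,v0,v1,zlo,zhi):
    q=P[v0:v1,u0:u1].reshape(-1,3);m=(q[:,2]>zlo)&(q[:,2]<zhi);q=q[m];return len(q),q.min(0),q.max(0),np.median(q,0),cv2.minAreaRect(np.float32(q[:,:2]))
print("roll",blob(190,218,198,228,.1,.125))
print("carton",blob(395,465,180,258,.045,.065))
print("carton core",blob(395,465,180,258,.025,.043))
print("cradle",blob(275,350,195,275,.04,.07))
print("frame",blob(275,350,195,275,.07,.12))
print("tube",blob(420,475,280,325,.12,.14))
E
```

```text
roll [0.562 0.357 0.083]
table [ 0.503 -0.048 -0.002]
frame [0.499 0.058 0.071]
cradleL [0.488 0.134 0.012]
cradleR [ 0.489 -0.016 -0.005]
carton_floor [ 0.56  -0.267 -0.   ]
tape [ 0.396 -0.076  0.046]
tube [ 0.335 -0.277  0.13 ]
1.262957386321196
roll (258, array([0.521, 0.331, 0.1  ]), array([0.576, 0.383, 0.117]), array([0.547, 0.357, 0.109]), ((0.5482518076896667, 0.3574071228504181), (0.05276375636458397, 0.054333385080099106), 86.36991119384766))
carton (569, array([ 0.455, -0.345,  0.045]), array([ 0.621, -0.203,  0.063]), array([ 0.538, -0.271,  0.054]), ((0.5385352373123169, -0.27486586570739746), (0.13118942081928253, 0.15768754482269287), 84.00789642333984))
carton core (837, array([ 0.455, -0.378,  0.025]), array([ 0.657, -0.179,  0.043]), array([ 0.554, -0.244,  0.036]), ((0.5590033531188965, -0.27362820506095886), (0.19826588034629822, 0.20186898112297058), 86.84686279296875))
cradle (569, array([ 0.454, -0.011,  0.041]), array([0.567, 0.136, 0.07 ]), array([0.497, 0.055, 0.058]), ((0.5103399753570557, 0.06147105246782303), (0.10374072939157486, 0.1430366337299347), 4.0886006355285645))
frame (400, array([ 0.45 , -0.005,  0.07 ]), array([0.563, 0.132, 0.091]), array([0.482, 0.061, 0.081]), ((0.5048049688339233, 0.06090812385082245), (0.10761311650276184, 0.13657665252685547), 4.114686489105225))
tube (269, array([ 0.262, -0.33 ,  0.12 ]), array([ 0.338, -0.251,  0.135]), array([ 0.3  , -0.291,  0.129]), ((0.29987066984176636, -0.2907002568244934), (0.07931601256132126, 0.07523373514413834), 88.67802429199219))
```

View pics/crop1.png

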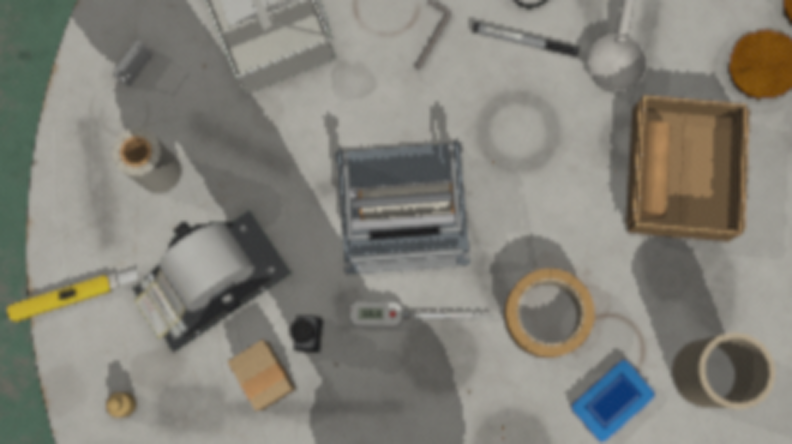

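The crop shows the cradle's black handle at (405,233), on the robot side, with a slight positive yaw. The older core lies on the left (+y) side of the carton. The roll is at (140,155), with the dispenser between it and the robot. Next I refine the cradle pose.

```bash
python3 - <<'E'
from h import *
from scipy.optimize import least_squares
from scipy.spatial import cKDTree
np.set_printoptions(precision=4,suppress=True)
g=lambda a,b,n:np.linspace(a,b,n)
def cyl(x,z,r,L):
    t,y=np.meshgrid(g(0,2*np.pi,24),g(-L/2,L/2,int(L/.002)));return np.c_[(x+r*np.cos(t)).ravel(),y.ravel(),(z+r*np.sin(t)).ravel()]
M=[cyl(-.043,.078,.006,.08),cyl(.056-.058*.984,.060+.058*.18,.006,.12),cyl(0,.041,.018,.11),cyl(-.018,.022,.008,.13),cyl(.018,.022,.008,.13)]
for s in(-1,1):
    for x in g(-.07,.07,71):
        for y in (.065,.068,.071): M.append([[x,s*y,.047 if x<.02 else .064]])
M=np.vstack(M);t=cKDTree(M)
Q=[]
for n in("top","scene"):
    P=cloud(n,np.load(f"pics/{n}0.npy")).reshape(-1,3)
    m=(abs(P[:,0]-.51)<.12)&(abs(P[:,1]-.06)<.11)&(P[:,2]>.04)&(P[:,2]<.12);Q.append(P[m]);print(n,m.sum())
def fit(Q,p=(.51,.061,.07)):
    def f(p):
        c,s=np.cos(p[2]),np.sin(p[2]);q=Q-[p[0],p[1],0];q=np.c_[c*q[:,0]+s*q[:,1],-s*q[:,0]+c*q[:,1],q[:,2]]
        return np.minimum(t.query(q)[0],.02)
    r=least_squares(f,p,loss="soft_l1",f_scale=.002,diff_step=1e-3,x_scale=[.01,.01,.1]);return r.x,np.median(f(r.x))
for q in (Q[0],Q[1],np.vstack(Q)): print(fit(q))
# black handle
p=cv2.imread("pics/top0.png");P=cloud("top",np.load("pics/top0.npy"))
m=np.zeros((480,640),bool);m[240:255,290:340]=1
m&=(p.max(2)<60)&(P[...,2]>.06)&(P[...,2]<.1);q=P[m];print("handle",len(q),q.mean(0),q.min(0),q.max(0),np.polyfit(q[:,1],q[:,0],1))
P=P.reshape(-1,3)
def occ(x0,x1,y0,y1):
    k=(P[:,0]>x0)&(P[:,0]<x1)&(P[:,1]>y0)&(P[:,1]<y1);return P[k,2].max()
print("heights rows x .38-.7, cols y .16-.46")
for x in np.arange(.70,.36,-.03): print(round(x,2),[round(occ(x-.015,x+.015,y-.015,y+.015),3) for y in np.arange(.16,.47,.03)])
E
```

```text
top 969
scene 1407
(array([0.4996, 0.0597, 0.0865]), np.float64(0.0029327390830472624))
(array([0.4996, 0.0574, 0.077 ]), np.float64(0.002944166796632844))
(array([0.4997, 0.0582, 0.0802]), np.float64(0.002940996720397622))
handle 85 [0.4563 0.0579 0.0866] [0.4502 0.0203 0.0794] [0.4614 0.0956 0.0915] [-0.0623  0.4599]
heights rows x .38-.7, cols y .16-.46
0.7 [np.float64(0.104), np.float64(0.192), np.float64(0.194), np.float64(0.062), np.float64(0.083), np.float64(0.007), np.float64(0.006), np.float64(0.051), np.float64(0.033), np.float64(0.009), np.float64(0.007)]
0.67 [np.float64(0.155), np.float64(0.193), np.float64(0.19), np.float64(0.081), np.float64(0.078), np.float64(0.007), np.float64(0.008), np.float64(0.049), np.float64(0.048), np.float64(0.008), np.float64(0.006)]
0.64 [np.float64(0.005), np.float64(0.007), np.float64(0.076), np.float64(0.078), np.float64(0.006), np.float64(0.006), np.float64(0.006), np.float64(0.007), np.float64(0.007), np.float64(0.005), np.float64(0.006)]
0.61 [np.float64(0.005), np.float64(0.004), np.float64(0.005), np.float64(0.005), np.float64(0.007
[... 1130 characters left out ...]
, np.float64(0.006), np.float64(0.007), np.float64(0.009)]
0.43 [np.float64(0.007), np.float64(0.013), np.float64(0.112), np.float64(0.133), np.float64(0.134), np.float64(0.133), np.float64(0.105), np.float64(0.048), np.float64(0.016), np.float64(0.016), np.float64(0.007)]
0.4 [np.float64(0.007), np.float64(0.006), np.float64(0.1), np.float64(0.134), np.float64(0.133), np.float64(0.127), np.float64(0.089), np.float64(0.046), np.float64(0.015), np.float64(0.018), np.float64(0.027)]
0.37 [np.float64(0.091), np.float64(0.089), np.float64(0.006), np.float64(0.119), np.float64(0.123), np.float64(0.108), np.float64(0.054), np.float64(0.035), np.float64(0.006), np.float64(0.006), np.float64(0.017)]
```

Emit:
step_arm(motion=[0, 0, -0.09, 0, -0.3, 0, 40, 0, 0, -0.18, 0, -0.6, 0, 40, 0, 0, -0.27, 0, -1, 0, 40, 0, 0, -0.27, 0, -1, 0, 40, 0, 0, -0.27, 0, -1, 0, 40, 0, 0, -0.27, 0, -1, 0, 40, 0, 0, -0.27, 0, -1, 0, 40, 0, 0, -0.27, 0, -1, 0, 40, 0, 0, -0.27, 0, -1, 0, 40, 0, 0, -0.27, 0, -1, 0, 40], newtons=15)

```text
clock: 1.1
tcp_pos: [0.2017, 0.4418, 0.2224]
eef_rot: [0.367, 0.93, -0.0, 0.0]
wrist_force: [-0.8, -0.3, -0.8]
opening: 0.454
gripper_force: 0.0
```

Emit:
step_arm(motion=[0, 0, -0.08, 0.22, -0.33, 0, 26, 0, 0, -0.16, 0.44, -0.66, 0, 26, 0, 0, -0.24, 0.66, -1, 0, 26, 0, 0, -0.24, 0.66, -1, 0, 26, 0, 0, -0.24, 0.66, -1, 0, 26, 0, 0, -0.24, 0.66, -1, 0, 26, 0, 0, -0.24, 0.66, -1, 0, 26, 0, 0, -0.24, 0.66, -1, 0, 26, 0, 0, -0.24, 0.66, -1, 0, 26, 0, 0, -0.24, 0.66, -1, 0, 26])

```text
clock: 2.1
tcp_pos: [0.3005, 0.292, 0.2225]
eef_rot: [0.535, 0.845, -0.0, 0.0]
wrist_force: [0.1, -0.0, -1.0]
opening: 0.295
gripper_force: 0.0
```

Emit:
step_arm(motion=[0, 0, -0.08, 0.28, -0.33, 0, 26, 0, 0, -0.16, 0.56, -0.66, 0, 26, 0, 0, -0.24, 0.82, -1, 0, 26, 0, 0, -0.24, 0.82, -1, 0, 26, 0, 0, -0.24, 0.82, -1, 0, 26, 0, 0, -0.24, 0.82, -1, 0, 26, 0, 0, -0.24, 0.82, -1, 0, 26, 0, 0, -0.24, 0.82, -1, 0, 26, 0, 0, -0.24, 0.82, -1, 0, 26, 0, 0, -0.24, 0.82, -1, 0, 26])

```text
clock: 3.1
tcp_pos: [0.4235, 0.1421, 0.2227]
eef_rot: [0.684, 0.73, 0.0, -0.0]
wrist_force: [-0.5, 1.4, -0.2]
opening: 0.298
gripper_force: 0.0
```

```bash
python3 - <<'E'
from h import *
s=arm.get_state();print(s["joint_pos"],s["tcp_pos"],s["eef_rot"])
E
```

```text
[-0.86250416  0.09528476  0.46787993  2.03031415 -0.05031544  1.02669105
 -0.30505269] [0.4235053  0.14214161 0.22266638] [ 6.83632627e-01  7.29826300e-01  4.89574991e-05 -4.56744060e-05]
```

Emit:
step_arm(motion=[0, 0, 0, 0.11, -0.28, 0, 26, 0, 0, 0, 0.22, -0.57, 0, 26, 0, 0, 0, 0.22, -0.57, -0.25, 26, 0, 0, 0, 0.22, -0.57, -0.5, 26, 0, 0, 0, 0.22, -0.57, -0.65, 26, 0, 0, 0, 0.22, -0.57, -0.7, 26, 0, 0, 0, 0.22, -0.57, -0.7, 26, 0, 0, 0, 0.22, -0.57, -0.7, 26, 0, 0, 0, 0.22, -0.57, -0.7, 26, 0, 0, 0, 0.22, -0.57, -0.7, 26])

```text
clock: 4.1
tcp_pos: [0.4575, 0.0564, 0.1187]
eef_rot: [0.684, 0.729, 0.001, 0.0]
wrist_force: [0.6, 1.3, 0.3]
opening: 0.293
gripper_force: 0.0
```

```bash
python3 - <<'E'
from h import *
p,d=optics.snapshot("scene");a=cv2.resize(p[180:320,210:390],None,fx=4,fy=4,interpolation=cv2.INTER_CUBIC);cv2.imwrite("pics/s1.png",a)
E
```

```text
(no output)
```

View pics/s1.png

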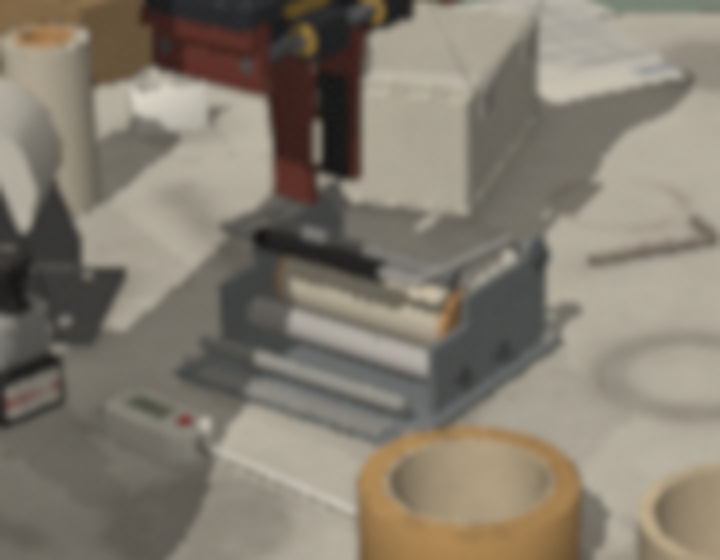

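The fingers, with tips at (300,190) and (340,180), straddle the line above the black handle at (320,255). I descend and grip.

Emit:
step_arm(motion=[0, 0, 0, 0, 0, -0.15, 26, 0, 0, 0, 0, 0, -0.3, 26, 0, 0, 0, 0, 0, -0.39, 26, 0, 0, 0, 0, 0, -0.39, 26, 0, 0, 0, 0, 0, -0.39, 26, 0, 0, 0, 0, 0, -0.39, 4, 0, 0, 0, 0, 0, -0.39, 4, 0, 0, 0, 0, 0, -0.39, 4, 0, 0, 0, 0, 0, -0.39, 4, 0, 0, 0, 0, 0, -0.39, 4], newtons=12)

```text
clock: 5.15
tcp_pos: [0.4584, 0.0563, 0.0598]
eef_rot: [0.684, 0.729, 0.001, 0.001]
wrist_force: [5.4, 0.7, 2.1]
opening: 0.132
gripper_force: 12.0
```

```bash
python3 - <<'E'
import numpy as np
y=.07; h=np.array([-.043,.078]);
# arc: angle a, handle offset angle from a=.43
a0=np.arctan2(.078-.060,.056+.043)
for n,da in (("c1",np.linspace(0,.85,11)),("c2",np.linspace(.85,1.6,11)),("c3",np.linspace(1.6,2.62,11))):
    p=lambda a:np.array([.056-.101*np.cos(a0+a),.060+.101*np.sin(a0+a)])
    for a in da[1:]:
        d=p(a)-p(da[0]); print(n,round(a+.43,2),np.round([d[0]*np.cos(y)/.15,d[0]*np.sin(y)/.15,d[1]/.15],2),np.round(p(a),3))
E
```

```text
c1 0.52 [0.01 0.   0.06] [-0.041  0.086]
c1 0.6 [0.03 0.   0.11] [-0.039  0.095]
c1 0.68 [0.05 0.   0.16] [-0.036  0.103]
c1 0.77 [0.08 0.01 0.21] [-0.032  0.11 ]
c1 0.86 [0.11 0.01 0.26] [-0.027  0.117]
c1 0.94 [0.14 0.01 0.31] [-0.022  0.124]
c1 1.02 [0.18 0.01 0.35] [-0.016  0.131]
c1 1.11 [0.22 0.02 0.39] [-0.01   0.137]
c1 1.19 [0.27 0.02 0.43] [-0.003  0.142]
c1 1.28 [0.31 0.02 0.46] [0.004 0.147]
c2 1.36 [0.04 0.   0.02] [0.011 0.15 ]
c2 1.43 [0.09 0.01 0.05] [0.018 0.153]
c2 1.5 [0.14 0.01 0.06] [0.025 0.156]
c2 1.58 [0.19 0.01 0.08] [0.032 0.158]
c2 1.66 [0.23 0.02 0.09] [0.039 0.16 ]
c2 1.73 [0.28 0.02 0.09] [0.047 0.161]
c2 1.8 [0.34 0.02 0.1 ] [0.054 0.161]
c2 1.88 [0.39 0.03 0.09] [0.062 0.161]
c2 1.95 [0.44 0.03 0.09] [0.069 0.16 ]
c2 2.03 [0.49 0.03 0.08] [0.077 0.159]
c3 2.13 [ 0.07  0.   -0.02] [0.087 0.156]
c3 2.23 [ 0.13  0.01 -0.04] [0.097 0.153]
c3 2.34 [ 0.19  0.01 -0.07] [0.106 0.148]
c3 2.44 [ 0.25  0.02 -0.11] [0.114 0.142]
c3 2.54 [ 0.3   0.02 -0.15] [0.123 0.136]
c3 2.64 [ 0.35  0.02 -0.2 ] [0.13  0.129]
c3 2.74 [ 0.4   0.03 -0.25] [0.137 0.121]
c3 2.85 [ 0.43  0.03 -0.31] [0.142 0.112]
c3 2.95 [ 0.47  0.03 -0.37] [0.147 0.103]
c3 3.05 [ 0.49  0.03 -0.43] [0.151 0.094]
```

Emit:
step_arm(motion=[0, 0, 0, 0.01, 0, 0.06, 4, 0, 0, 0, 0.03, 0, 0.11, 4, 0, 0, 0, 0.05, 0, 0.16, 4, 0, 0, 0, 0.08, 0.01, 0.21, 4, 0, 0, 0, 0.11, 0.01, 0.26, 4, 0, 0, 0, 0.14, 0.01, 0.31, 4, 0, 0, 0, 0.18, 0.01, 0.35, 4, 0, 0, 0, 0.22, 0.02, 0.39, 4, 0, 0, 0, 0.27, 0.02, 0.43, 4, 0, 0, 0, 0.31, 0.02, 0.46, 4])

```text
clock: 6.15
tcp_pos: [0.5039, 0.0593, 0.1274]
eef_rot: [0.684, 0.729, -0.0, 0.0]
wrist_force: [8.1, 1.4, -17.7]
opening: 0.135
gripper_force: 12.0
```

Emit:
step_arm(motion=[0, 0, 0, 0.04, 0, 0.02, 4, 0, 0, 0, 0.09, 0.01, 0.05, 4, 0, 0, 0, 0.14, 0.01, 0.06, 4, 0, 0, 0, 0.19, 0.01, 0.08, 4, 0, 0, 0, 0.23, 0.02, 0.09, 4, 0, 0, 0, 0.28, 0.02, 0.09, 4, 0, 0, 0, 0.34, 0.02, 0.1, 4, 0, 0, 0, 0.39, 0.03, 0.09, 4, 0, 0, 0, 0.44, 0.03, 0.09, 4, 0, 0, 0, 0.49, 0.03, 0.08, 4])

```text
clock: 7.15
tcp_pos: [0.5777, 0.064, 0.1404]
eef_rot: [0.684, 0.729, 0.0, 0.0]
wrist_force: [-1.6, 3.8, 1.2]
opening: 0.133
gripper_force: 12.0
```

Emit:
step_arm(motion=[0, 0, 0, 0.07, 0, -0.02, 4, 0, 0, 0, 0.13, 0.01, -0.04, 4, 0, 0, 0, 0.19, 0.01, -0.07, 4, 0, 0, 0, 0.25, 0.02, -0.11, 4, 0, 0, 0, 0.3, 0.02, -0.15, 4, 0, 0, 0, 0.35, 0.02, -0.2, 4, 0, 0, 0, 0.4, 0.03, -0.25, 4, 0, 0, 0, 0.43, 0.03, -0.31, 4, 0, 0, 0, 0.47, 0.03, -0.37, 4, 0, 0, 0, 0.47, 0.03, -0.37, 30])

```text
clock: 8.15
tcp_pos: [0.6475, 0.0681, 0.0831]
eef_rot: [0.684, 0.729, -0.0, -0.0]
wrist_force: [0.9, -0.1, -0.8]
opening: 0.187
gripper_force: 0.3
```

Emit:
step_arm(motion=[0, 0, 0, 0, 0, 0, 32, 0, 0, 0, 0, 0, 0.1, 32, 0, 0, 0, 0, 0, 0.3, 32, 0, 0, 0, 0, 0, 0.5, 32, 0, 0, 0, -0.2, 0, 0.55, 50, 0, 0, 0, -0.45, -0.02, 0.55, 60, 0, 0, 0, -0.7, -0.05, 0.55, 60, 0, 0, 0, -0.95, -0.07, 0.55, 60, 0, 0, 0, -0.95, -0.07, 0.55, 60, 0, 0, 0, -0.95, -0.07, 0.55, 60])

```text
clock: 9.15
tcp_pos: [0.5052, 0.058, 0.1689]
eef_rot: [0.684, 0.729, 0.002, 0.0]
wrist_force: [0.4, 0.2, 0.7]
opening: 0.683
gripper_force: 0.0
```

```bash
python3 - <<'E'
from h import *
s=arm.get_state();print(s["joint_pos"],s["tcp_pos"],s["eef_rot"])
p,d=optics.snapshot("scene");a=cv2.resize(p[170:320,210:420],None,fx=3.6,fy=3.6,interpolation=cv2.INTER_CUBIC);cv2.imwrite("pics/s2.png",a)
P=cloud("scene",d);np.set_printoptions(precision=4,suppress=True)
# core, coloured brownish ends / pale face: print points in cradle bed
m=(abs(P[...,0]-.50)<.03)&(abs(P[...,1]-.06)<.06)&(P[...,2]>.038)&(P[...,2]<.07);q=P[m];print(len(q),q.min(0),q.max(0),np.median(q,0),np.percentile(q[:,2],95))
top=q[q[:,2]>np.percentile(q[:,2],70)];print(top.mean(0),np.polyfit(top[:,1],top[:,0],1))
E
```

```text
[-0.65653031  0.2901844   0.54675028  1.96890165 -0.18908606  0.92869344
  0.04944234] [0.5051597  0.05801882 0.16894731] [6.84002946e-01 7.29477302e-01 1.66972500e-03 2.19100094e-04]
605 [0.4739 0.0002 0.038 ] [0.5163 0.1107 0.06  ] [0.4871 0.0518 0.0519] 0.05810637757225969
[0.4965 0.0515 0.0572] [-0.0555  0.4993]
```

View pics/s2.png

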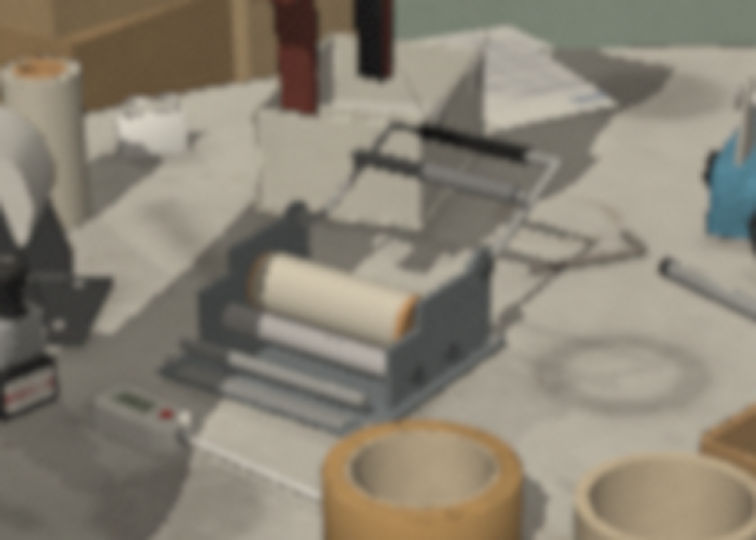

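The frame lies open to the back, with the handle at (475,145), and the core lies free on the bed from (260,275) to (410,315). Now I grip the core.

Emit:
step_arm(motion=[0, 0, 0, -0.02, 0, -0.25, 60, 0, 0, 0, -0.03, 0, -0.5, 60, 0, 0, 0, -0.03, 0, -0.7, 60, 0, 0, 0, -0.03, 0, -0.84, 60, 0, 0, 0, -0.03, 0, -0.9, 60, 0, 0, 0, -0.03, 0, -0.9, 60, 0, 0, 0, -0.03, 0, -0.9, 30, 0, 0, 0, -0.03, 0, -0.9, 30, 0, 0, 0, -0.03, 0, -0.9, 30, 0, 0, 0, -0.03, 0, -0.9, 30], newtons=12)

```text
clock: 10.2
tcp_pos: [0.5009, 0.0578, 0.033]
eef_rot: [0.684, 0.729, 0.001, 0.0]
wrist_force: [-0.4, -0.4, 3.0]
opening: 0.411
gripper_force: 12.0
```

Emit:
step_arm(motion=[0, 0, 0, 0, 0, 0.1, 30, 0, 0, 0, 0, 0, 0.3, 30, 0, 0, 0, 0, 0, 0.5, 30, 0, 0, 0, 0, 0, 0.7, 30, 0, 0, 0, 0, 0, 0.88, 30, 0, 0, -0.05, 0, -0.08, 0.88, 30, 0, 0, -0.1, 0, -0.16, 0.88, 30, 0, 0, -0.15, 0, -0.25, 0.88, 30, 0, 0, -0.2, 0, -0.35, 0.88, 30, 0, 0, -0.2, 0, -0.35, 0.88, 30])

```text
clock: 11.2
tcp_pos: [0.5002, 0.0032, 0.1646]
eef_rot: [0.791, 0.612, 0.0, 0.0]
wrist_force: [-0.2, 0.3, 1.0]
opening: 0.41
gripper_force: 12.0
```

Emit:
step_arm(motion=[0, 0, -0.05, 0, -0.12, 0, 30, 0, 0, -0.1, 0, -0.24, 0, 30, 0, 0, -0.15, 0.02, -0.36, 0, 30, 0, 0, -0.2, 0.04, -0.48, 0, 30, 0, 0, -0.25, 0.06, -0.6, 0, 30, 0, 0, -0.3, 0.08, -0.7, 0, 30, 0, 0, -0.35, 0.1, -0.8, 0, 30, 0, 0, -0.4, 0.12, -0.9, 0, 30, 0, 0, -0.45, 0.12, -1, 0, 30, 0, 0, -0.5, 0.12, -1, 0, 30])

```text
clock: 12.2
tcp_pos: [0.5183, -0.1481, 0.1643]
eef_rot: [0.966, 0.26, -0.0, 0.001]
wrist_force: [-0.0, 0.1, 0.1]
opening: 0.407
gripper_force: 12.0
```

Emit:
step_arm(motion=[0, 0, -0.06, 0, -0.12, 0, 30, 0, 0, -0.12, 0, -0.24, 0, 30, 0, 0, -0.18, 0.02, -0.36, 0, 30, 0, 0, -0.23, 0.04, -0.48, 0, 30, 0, 0, -0.28, 0.06, -0.6, 0, 30, 0, 0, -0.33, 0.08, -0.7, 0, 30, 0, 0, -0.38, 0.1, -0.8, 0, 30, 0, 0, -0.41, 0.12, -0.9, 0, 30, 0, 0, -0.41, 0.12, -1, 0, 30, 0, 0, -0.41, 0.12, -1, 0, 30])

```text
clock: 13.2
tcp_pos: [0.5357, -0.2978, 0.1642]
eef_rot: [0.998, -0.056, -0.0, 0.001]
wrist_force: [-0.7, 0.7, -0.8]
opening: 0.405
gripper_force: 12.0
```

Emit:
step_arm(motion=[0, 0, 0, 0, 0.03, -0.2, 30, 0, 0, 0, 0, 0.03, -0.45, 30, 0, 0, 0, 0, 0.03, -0.65, 30, 0, 0, 0, 0, 0.03, -0.8, 30, 0, 0, 0, 0, 0.03, -0.9, 30, 0, 0, 0, 0, 0.03, -0.98, 30, 0, 0, 0, 0, 0.03, -0.98, 30, 0, 0, 0, 0, 0.03, -0.98, 46, 0, 0, 0, 0, 0.03, -0.98, 46, 0, 0, 0, 0, 0.03, -0.98, 46])

```text
clock: 14.2
tcp_pos: [0.537, -0.2908, 0.0182]
eef_rot: [0.999, -0.054, 0.001, 0.0]
wrist_force: [-0.6, 0.7, -0.3]
opening: 0.527
gripper_force: 0.0
```

Emit:
step_arm(motion=[0, 0, 0, 0, 0, 0.2, 46, 0, 0, 0, 0, 0, 0.5, 46, 0, 0, 0, 0, 0, 0.8, 46, 0, 0, 0, 0, 0.2, 1, 46, 0, 0, 0, 0, 0.5, 1, 80, 0, 0, 0, 0, 0.8, 1, 80, 0, 0, 0, 0, 1, 1, 80, 0, 0, 0, 0, 1, 1, 80, 0, 0, 0, 0, 1, 1, 80, 0, 0, 0, 0, 1, 1, 80])

```text
clock: 15.2
tcp_pos: [0.5363, -0.1418, 0.1677]
eef_rot: [0.998, -0.055, 0.0, 0.0]
wrist_force: [0.6, -0.6, -0.2]
opening: 0.911
gripper_force: 0.0
```

```bash
python3 - <<'E'
from h import *
p,d=optics.snapshot("scene");a=p[170:350,160:560];cv2.imwrite("pics/s3.png",cv2.resize(a,None,fx=2,fy=2,interpolation=cv2.INTER_CUBIC))
s=arm.get_state();print(np.round(s["joint_pos"],3),s["tcp_pos"],s["eef_rot"])
p,d=optics.snapshot("top");P=cloud("top",d)
q=P[198:228,190:218].reshape(-1,3);q=q[(q[:,2]>.1)&(q[:,2]<.125)];print(len(q),cv2.minAreaRect(np.float32(q[:,:2])))
q=P.reshape(-1,3);q=q[(abs(q[:,0]-.548)<.1)&(abs(q[:,1]-.357)<.12)&(q[:,2]>.02)]
print("obst",q[(np.hypot(q[:,0]-.548,q[:,1]-.357)>.045)][:, :].round(3)[np.argsort(np.hypot(*(q[(np.hypot(q[:,0]-.548,q[:,1]-.357)>.045)][:,:2]-[.548,.357]).T))[:5]])
E
```

```text
[-0.568  0.516  1.027  1.879 -0.512  1.038 -1.009] [ 0.53618438 -0.14210656  0.16755131] [ 9.98460958e-01 -5.54571383e-02  3.59917519e-04  3.04090687e-04]
258 ((0.5487708449363708, 0.3566399812698364), (0.05424187332391739, 0.05290120840072632), 45.9207763671875)
obst [[0.471 0.308 0.093]
 [0.471 0.305 0.092]
 [0.467 0.31  0.095]
 [0.465 0.313 0.093]
 [0.471 0.303 0.089]]
```

View pics/s3.png

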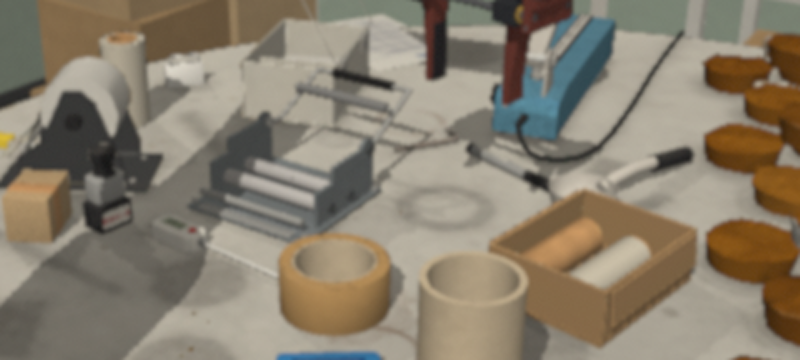

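The core now lies in the carton at (610,265), beside the old one. The frame is open and the bed is empty. The space around the roll is cramped, so I will carry it upright to the free area near (0.55, -0.10) and lay it down there.

Emit:
step_arm(motion=[0, 0, 0.09, 0.02, 0.25, 0, 80, 0, 0, 0.18, 0.04, 0.5, 0, 80, 0, 0, 0.27, 0.06, 0.75, 0, 80, 0, 0, 0.36, 0.08, 1, 0, 80, 0, 0, 0.36, 0.08, 1, 0, 80, 0, 0, 0.36, 0.08, 1, 0, 80, 0, 0, 0.36, 0.08, 1, 0, 80, 0, 0, 0.36, 0.08, 1, 0, 80, 0, 0, 0.36, 0.08, 1, 0, 80, 0, 0, 0.36, 0.08, 1, 0, 80])

```text
clock: 16.3
tcp_pos: [0.5483, 0.0087, 0.1672]
eef_rot: [0.974, 0.226, 0.0, 0.0]
wrist_force: [-0.2, 0.5, 0.2]
opening: 0.907
gripper_force: 0.0
```

Emit:
step_arm(motion=[0, 0, 0.09, 0, 0.25, 0, 80, 0, 0, 0.18, 0, 0.5, 0, 80, 0, 0, 0.27, 0, 0.75, 0, 80, 0, 0, 0.36, 0, 1, 0, 80, 0, 0, 0.36, 0, 1, 0, 80, 0, 0, 0.36, 0, 1, 0, 80, 0, 0, 0.36, 0, 1, 0, 80, 0, 0, 0.36, 0, 1, 0, 80, 0, 0, 0.36, 0, 1, 0, 80, 0, 0, 0.36, 0, 1, 0, 80])

```text
clock: 17.3
tcp_pos: [0.5484, 0.1588, 0.1672]
eef_rot: [0.873, 0.488, 0.0, 0.0]
wrist_force: [0.7, -1.0, 0.1]
opening: 0.913
gripper_force: 0.0
```

Emit:
step_arm(motion=[0, 0, 0.09, 0, 0.25, 0, 80, 0, 0, 0.18, 0, 0.5, 0, 80, 0, 0, 0.27, 0, 0.75, 0, 80, 0, 0, 0.35, 0, 1, 0, 80, 0, 0, 0.35, 0, 1, 0, 80, 0, 0, 0.35, 0, 1, 0, 80, 0, 0, 0.35, 0, 1, 0, 80, 0, 0, 0.35, 0, 1, 0, 80, 0, 0, 0.35, 0, 1, 0, 80, 0, 0, 0.35, 0, 1, 0, 80])

```text
clock: 18.3
tcp_pos: [0.5485, 0.3088, 0.1673]
eef_rot: [0.707, 0.707, 0.0, 0.0]
wrist_force: [-0.0, 0.4, -0.1]
opening: 0.909
gripper_force: 0.0
```

Emit:
step_arm(motion=[0, 0, 0, 0, 0.2, 0, 80, 0, 0, 0, 0, 0.32, 0, 80, 0, 0, 0, 0, 0.32, 0, 80, 0, 0, 0, 0, 0.32, -0.25, 80, 0, 0, 0, 0, 0.32, -0.5, 80, 0, 0, 0, 0, 0.32, -0.68, 80, 0, 0, 0, 0, 0.32, -0.68, 80, 0, 0, 0, 0, 0.32, -0.68, 48, 0, 0, 0, 0, 0.32, -0.68, 48, 0, 0, 0, 0, 0.32, -0.68, 48], newtons=35)

```text
clock: 19.3
tcp_pos: [0.5494, 0.358, 0.0671]
eef_rot: [0.707, 0.707, 0.001, 0.0]
wrist_force: [0.7, 0.5, -0.8]
opening: 0.676
gripper_force: 0.0
```

Emit:
step_arm(motion=[0, 0, 0, 0, 0, 0, 48, 0, 0, 0, 0, 0, 0.1, 48, 0, 0, 0, 0, 0, 0.3, 48, 0, 0, 0, 0, 0, 0.5, 48, 0, 0, 0, 0, -0.1, 0.7, 48, 0, 0, 0, 0, -0.3, 0.85, 48, 0, 0, 0, 0, -0.5, 0.9, 48, 0, 0, 0, 0, -0.7, 0.9, 48, 0, 0, 0, 0, -0.9, 0.9, 48, 0, 0, 0, 0, -1, 0.9, 48])

```text
clock: 20.3
tcp_pos: [0.5483, 0.2042, 0.2013]
eef_rot: [0.708, 0.706, 0.0, 0.0]
wrist_force: [0.5, 0.2, -3.6]
opening: 0.614
gripper_force: 35.0
```

Emit:
step_arm(motion=[0, 0, 0, 0, -0.15, 0, 48, 0, 0, 0, 0, -0.35, 0, 48, 0, 0, 0, 0, -0.55, 0, 48, 0, 0, 0, 0, -0.75, 0, 48, 0, 0, 0, 0, -0.95, 0, 48, 0, 0, 0, 0, -1, 0, 48, 0, 0, 0, 0, -1, 0, 48, 0, 0, 0, 0, -1, 0, 48, 0, 0, 0, 0, -1, 0, 48, 0, 0, 0, 0, -1, 0, 48])

```text
clock: 21.3
tcp_pos: [0.5483, 0.0589, 0.2]
eef_rot: [0.706, 0.708, -0.0, -0.0]
wrist_force: [1.1, -0.1, -3.3]
opening: 0.616
gripper_force: 35.0
```

Emit:
step_arm(motion=[0, 0, 0, 0, -0.2, 0, 48, 0, 0, 0, 0, -0.4, 0, 48, 0, 0, 0, 0, -0.6, 0, 48, 0, 0, 0, 0, -0.8, -0.05, 48, 0, 0, 0, 0, -0.95, -0.15, 48, 0, 0, 0, 0, -1, -0.35, 48, 0, 0, 0, 0, -1, -0.55, 48, 0, 0, 0, 0, -1, -0.7, 48, 0, 0, 0, 0, -1, -0.8, 48, 0, 0, 0, 0, -1, -0.8, 48])

```text
clock: 22.3
tcp_pos: [0.5473, -0.0917, 0.0784]
eef_rot: [0.706, 0.708, -0.001, -0.001]
wrist_force: [-0.2, 0.2, -2.6]
opening: 0.617
gripper_force: 35.0
```

Emit:
step_arm(motion=[0, 0, 0, 0, -0.03, -0.04, 48, 0, 0, 0, 0, -0.06, -0.08, 48, 0, 0, 0, 0, -0.06, -0.08, 48, 0, 0, 0, 0, -0.06, -0.08, 60, 0, 0, 0, 0, -0.06, -0.08, 80, 0, 0, 0, 0, -0.06, -0.08, 80, 0, 0, 0, 0, -0.06, -0.08, 80, 0, 0, 0, 0, -0.06, -0.08, 80, 0, 0, 0, 0, -0.06, -0.08, 80, 0, 0, 0, 0, -0.06, -0.08, 80])

```text
clock: 23.3
tcp_pos: [0.5483, -0.1015, 0.0682]
eef_rot: [0.707, 0.708, 0.0, 0.0]
wrist_force: [-0.1, 0.3, -0.6]
opening: 0.914
gripper_force: 0.0
```

Emit:
step_arm(motion=[-0.08, 0, 0, 0, -0.015, -0.01, 80, -0.16, 0, 0, 0, -0.03, -0.02, 80, -0.24, 0, 0, 0, -0.045, -0.03, 80, -0.32, 0, 0, 0, -0.06, -0.035, 80, -0.4, 0, 0, 0, -0.075, -0.035, 80, -0.48, 0, 0, 0, -0.09, -0.035, 80, -0.5, 0, 0, 0, -0.09, -0.035, 80, -0.5, 0, 0, 0, -0.09, -0.035, 80, -0.5, 0, 0, 0, -0.09, -0.035, 80, -0.5, 0, 0, 0, -0.09, -0.035, 80])

```text
clock: 24.3
tcp_pos: [0.5482, -0.1165, 0.0639]
eef_rot: [0.655, 0.653, -0.27, 0.27]
wrist_force: [-0.4, 0.7, 0.3]
opening: 0.916
gripper_force: 0.0
```

```bash
python3 - <<'E'
from h import *
s=arm.get_state();print(np.round(s["joint_pos"],3),s["tcp_pos"],s["eef_rot"])
p,d=optics.snapshot("scene");cv2.imwrite("pics/s4.png",cv2.resize(p[100:340,180:540],None,fx=2,fy=2,interpolation=cv2.INTER_CUBIC))
E
```

```text
[-1.009  0.963  1.011  1.978 -0.008  0.702 -0.189] [ 0.54817313 -0.11648861  0.06390129] [ 0.65473886  0.65269815 -0.269557    0.26952027]
```

View pics/s4.png

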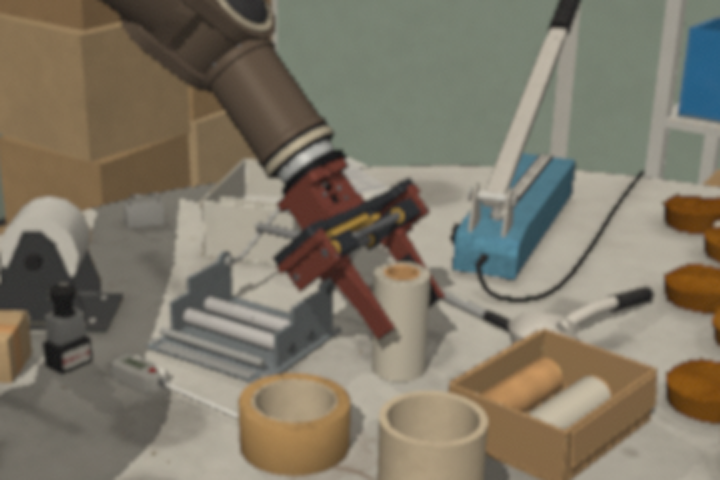

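The standing roll sits between the open, tilted fingers at (400,320), clear of the cradle. I grip, lift and turn it.

Emit:
step_arm(motion=[0, 0, 0, 0, 0, 0, 48, 0, 0, 0, 0, 0, 0, 48, 0, 0, 0, 0, 0, 0, 48, 0, 0, 0, 0, 0, 0, 48, 0, 0, 0, 0, 0, 0, 48, 0, 0, 0, 0, 0, 0.05, 48, 0, 0, 0, 0, 0, 0.15, 48, 0, 0, 0, 0, 0, 0.3, 48, 0, 0, 0, 0, 0, 0.43, 48, 0, 0, 0, 0, 0, 0.49, 48], newtons=40)

```text
clock: 25.35
tcp_pos: [0.5488, -0.115, 0.1386]
eef_rot: [0.653, 0.653, -0.27, 0.271]
wrist_force: [-0.3, -0.5, -2.6]
opening: 0.612
gripper_force: 40.0
```

Emit:
step_arm(motion=[0.09, 0, 0, 0, 0.015, 0, 48, 0.18, 0, 0, 0, 0.03, 0, 48, 0.27, 0, 0, 0, 0.045, 0, 48, 0.36, 0, 0, 0, 0.06, 0, 48, 0.45, 0, 0, 0, 0.07, 0, 48, 0.54, 0, 0, 0, 0.085, 0, 48, 0.63, 0, 0, 0, 0.1, 0, 48, 0.72, 0, 0, 0, 0.115, 0, 48, 0.81, 0, 0, 0, 0.13, 0, 48, 0.9, 0, 0, 0, 0.144, 0, 48])

```text
clock: 26.35
tcp_pos: [0.5485, -0.0948, 0.1375]
eef_rot: [0.672, 0.672, 0.221, -0.219]
wrist_force: [-0.6, 0.2, -4.7]
opening: 0.612
gripper_force: 40.0
```

Emit:
step_arm(motion=[0.05, 0, 0, 0, 0, 0, 48, 0.1, 0, 0, 0, 0, 0, 48, 0.1, 0, 0, 0, 0, 0, 48, 0.1, 0, 0, 0, 0, 0, 48, 0.1, 0, 0, 0, 0, -0.1, 48, 0.1, 0, 0, 0, 0, -0.2, 48, 0.1, 0, 0, 0, 0, -0.3, 48, 0.1, 0, 0, 0, 0, -0.4, 48, 0.1, 0, 0, 0, 0, -0.4, 48, 0.1, 0, 0, 0, 0, -0.4, 48])

```text
clock: 27.35
tcp_pos: [0.5481, -0.0932, 0.0759]
eef_rot: [0.653, 0.653, 0.271, -0.271]
wrist_force: [0.5, 0.3, -3.0]
opening: 0.613
gripper_force: 40.0
```

```bash
python3 - <<'E'
from h import *
from scipy.spatial.transform import Rotation as R
s=arm.get_state();print(np.round(s["joint_pos"],3),s["tcp_pos"],s["wrist_force"]);m=R.from_quat(s["eef_rot"]).as_matrix();print(m.round(3));print("grasp",s["tcp_pos"]-.0187*m[:,2])
p,d=optics.snapshot("scene");cv2.imwrite("pics/s5.png",cv2.resize(p[100:340,180:540],None,fx=2,fy=2,interpolation=cv2.INTER_CUBIC))
E
```

```text
[ 0.223  0.774  0.392  1.733 -0.923  1.382  1.104] [ 0.54810234 -0.09323251  0.07587925] [ 0.54391644  0.32129809 -2.96801513]
[[-0.     1.    -0.001]
 [ 0.707  0.001  0.707]
 [ 0.707 -0.    -0.707]]
grasp [ 0.54811722 -0.10646103  0.08909651]
```

View pics/s5.png

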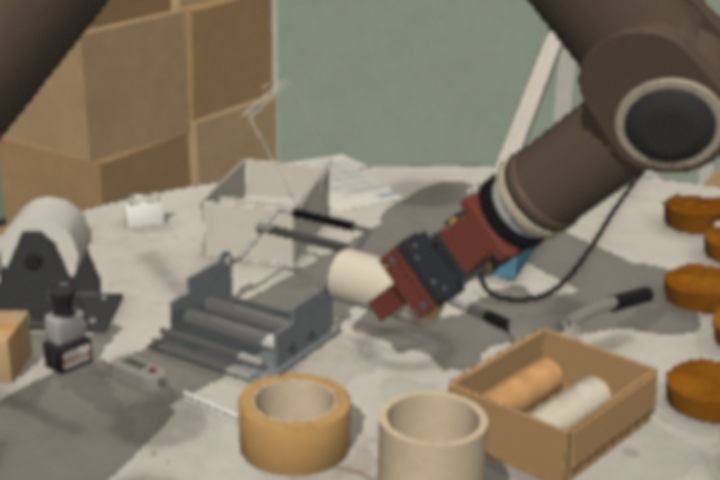

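The roll is horizontal in the gripper at (360,275), clear of the cradle and carton. I lower it.

Emit:
step_arm(motion=[0, 0, 0, 0, 0, -0.08, 48, 0, 0, 0, 0, 0, -0.16, 48, 0, 0, 0, 0, 0, -0.24, 48, 0, 0, 0, 0, 0, -0.3, 48, 0, 0, 0, 0, 0, -0.35, 48, 0, 0, 0, 0, 0, -0.38, 48, 0, 0, 0, 0, 0, -0.4, 48, 0, 0, 0, 0, 0, -0.41, 48, 0, 0, 0, 0, 0, -0.41, 48, 0, 0, 0, 0, 0, -0.41, 48])

```text
clock: 28.4
tcp_pos: [0.5485, -0.0934, 0.0152]
eef_rot: [0.653, 0.654, 0.271, -0.27]
wrist_force: [0.6, 1.1, -2.5]
opening: 0.613
gripper_force: 40.0
```

Emit:
step_arm(motion=[0, 0, 0, 0, 0, -0.01, 48, 0, 0, 0, 0, 0, -0.015, 48, 0, 0, 0, 0, 0, -0.015, 48, 0, 0, 0, 0, 0, -0.015, 56, 0, 0, 0, 0, 0, -0.015, 58, 0, 0, 0, 0, 0, -0.015, 62, 0, 0, 0, 0, 0, -0.015, 70, 0, 0, 0, 0, 0, -0.015, 80, 0, 0, 0, 0, 0, -0.015, 80, 0, 0, 0, 0, 0, -0.015, 80])

```text
clock: 29.4
tcp_pos: [0.5483, -0.0933, 0.0126]
eef_rot: [0.653, 0.654, 0.271, -0.27]
wrist_force: [-0.4, -0.4, 0.2]
opening: 0.911
gripper_force: 0.0
```

```bash
python3 - <<'E'
from h import *
P=cloud("scene",optics.snapshot("scene")[1]).reshape(-1,3)
m=(abs(P[:,0]-.548)<.08)&(abs(P[:,1]+.07)<.06)&(P[:,2]>.02)&(P[:,2]<.065);q=P[m];print(len(q),q.min(0),q.max(0))
q=q[q[:,2]>.048];print(len(q),q.mean(0))
E
```

```text
780 [ 0.46840001 -0.12950179  0.02003887] [ 0.56237691 -0.01000392  0.06096847]
172 [ 0.53745003 -0.06067755  0.05104466]
```

Emit:
step_arm(motion=[0, 0, 0, 0, -0.15, 0.15, 80, 0, 0, 0, 0, -0.3, 0.3, 80, 0, 0, 0, 0, -0.38, 0.45, 80, -0.08, 0, 0, 0, -0.3, 0.6, 80, -0.17, 0, 0, 0, -0.22, 0.65, 80, -0.26, 0, 0, 0, -0.14, 0.65, 80, -0.35, 0, 0, 0, -0.06, 0.65, 80, -0.44, 0, 0, 0, 0, 0.65, 80, -0.5, 0, 0, 0, 0.06, 0.65, 80, -0.5, 0, 0, 0, 0.06, 0.65, 80])

```text
clock: 30.45
tcp_pos: [0.549, -0.077, 0.1099]
eef_rot: [0.703, 0.711, -0.0, -0.0]
wrist_force: [-0.2, 1.4, -0.6]
opening: 0.911
gripper_force: 0.0
```

```bash
python3 - <<'E'
from h import *
np.set_printoptions(precision=4,suppress=True)
s=arm.get_state();print(np.round(s["joint_pos"],3),s["tcp_pos"],s["eef_rot"])
p,d=optics.snapshot("scene");P=cloud("scene",d).reshape(-1,3);C=p.reshape(-1,3)
m=(abs(P[:,0]-.54)<.05)&(abs(P[:,1]+.085)<.07)&(P[:,2]>.015)&(P[:,2]<.06)&(C.min(1)>90);q=P[m];print(len(q),q.min(0),q.max(0))
t=q[q[:,2]>.046];print(len(t),t.mean(0),np.polyfit(t[:,1],t[:,0],1))
# cylinder fit radius 27 at z .027
from scipy.optimize import least_squares
f=lambda v:np.hypot(q[:,0]-v[0]-v[1]*(q[:,1]+.085),q[:,2]-.027)-.027
r=least_squares(f,[.548,0],loss="soft_l1",f_scale=.002);print(r.x,np.median(abs(f(r.x))))
cv2.imwrite("pics/s6.png",cv2.resize(p[180:320,240:480],None,fx=3,fy=3,interpolation=cv2.INTER_CUBIC))
E
```

```text
[-0.472  0.494  0.703  1.921 -0.411  0.874  0.454] [ 0.549  -0.077   0.1099] [ 0.7027  0.7115 -0.     -0.0002]
1200 [ 0.5159 -0.1426  0.015 ] [ 0.5756 -0.0318  0.0548]
419 [ 0.5418 -0.0903  0.0502] [-0.0138  0.5406]
[0.5489 0.0059] 0.0015550434587995998
```

View pics/s6.png

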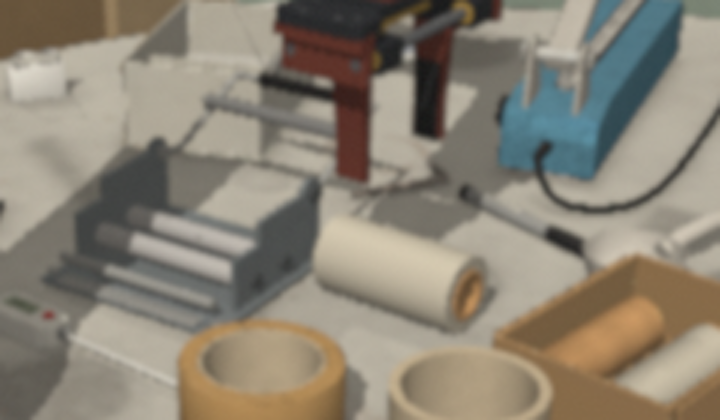

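The roll lies on its side, released, from (320,255) to (470,295). Its middle is at (0.549, -0.087). I take it across the middle.

Emit:
step_arm(motion=[0, 0, 0, 0, -0.07, -0.15, 80, 0, 0, 0, 0, -0.07, -0.3, 80, 0, 0, 0, 0, -0.07, -0.45, 80, 0, 0, 0, 0, -0.07, -0.58, 80, 0, 0, 0, 0, -0.07, -0.64, 80, 0, 0, 0, 0, -0.07, -0.64, 80, 0, 0, 0, 0, -0.07, -0.64, 48, 0, 0, 0, 0, -0.07, -0.64, 48, 0, 0, 0, 0, -0.07, -0.64, 48, 0, 0, 0, 0, -0.07, -0.64, 48], newtons=35)

```text
clock: 31.5
tcp_pos: [0.5491, -0.0948, 0.0149]
eef_rot: [0.707, 0.708, 0.001, 0.001]
wrist_force: [-0.4, 0.2, 2.7]
opening: 0.613
gripper_force: 35.0
```

Emit:
step_arm(motion=[0, 0, 0, 0, 0, 0, 48, 0, 0, 0, 0, 0, 0.1, 48, 0, 0, 0, 0, 0, 0.3, 48, 0, 0, 0, 0, 0, 0.5, 48, 0, 0, 0, 0, 0, 0.7, 48, 0, 0, 0, 0, 0, 0.85, 48, 0, 0, 0, -0.05, 0.1, 0.9, 48, 0, 0, 0.02, -0.15, 0.3, 0.9, 48, 0, 0, 0.05, -0.25, 0.5, 0.9, 48, 0, 0, 0.05, -0.3, 0.6, 0.9, 48])

```text
clock: 32.5
tcp_pos: [0.5012, -0.0024, 0.1493]
eef_rot: [0.677, 0.736, -0.0, -0.001]
wrist_force: [-0.1, 0.2, -3.4]
opening: 0.615
gripper_force: 35.0
```

Emit:
step_arm(motion=[0, 0, 0, 0, 0.15, 0, 48, 0, 0, 0, 0, 0.36, 0, 48, 0, 0, 0, 0, 0.36, 0, 48, 0, 0, 0, 0, 0.36, -0.15, 48, 0, 0, 0, 0, 0.36, -0.3, 48, 0, 0, 0, 0, 0.36, -0.4, 48, 0, 0, 0, 0, 0.36, -0.48, 48, 0, 0, 0, 0, 0.36, -0.5, 48, 0, 0, 0, 0, 0.36, -0.5, 48, 0, 0, 0, 0, 0.36, -0.5, 48])

```text
clock: 33.5
tcp_pos: [0.5038, 0.049, 0.0748]
eef_rot: [0.678, 0.735, 0.0, 0.0]
wrist_force: [0.3, 0.3, -3.0]
opening: 0.615
gripper_force: 35.0
```

```bash
python3 - <<'E'
from h import *
np.set_printoptions(precision=4,suppress=True)
s=arm.get_state();print(s["tcp_pos"],s["eef_rot"])
p,d=optics.snapshot("scene");P=cloud("scene",d).reshape(-1,3);C=p.reshape(-1,3)
m=(abs(P[:,0]-.50)<.05)&(abs(P[:,1]-.05)<.1)&(P[:,2]>.065)&(P[:,2]<.12)&(C.min(1)>100);q=P[m];print(len(q),q.min(0),q.max(0),np.percentile(q[:,1],[1,99]))
cv2.imwrite("pics/s7.png",cv2.resize(p[170:320,220:420],None,fx=4,fy=4,interpolation=cv2.INTER_CUBIC))
E
```

```text
[0.5038 0.049  0.0748] [0.6785 0.7346 0.0004 0.0002]
654 [ 0.466  -0.0056  0.0653] [0.5471 0.111  0.1135] [0.002 0.108]
```

View pics/s7.png

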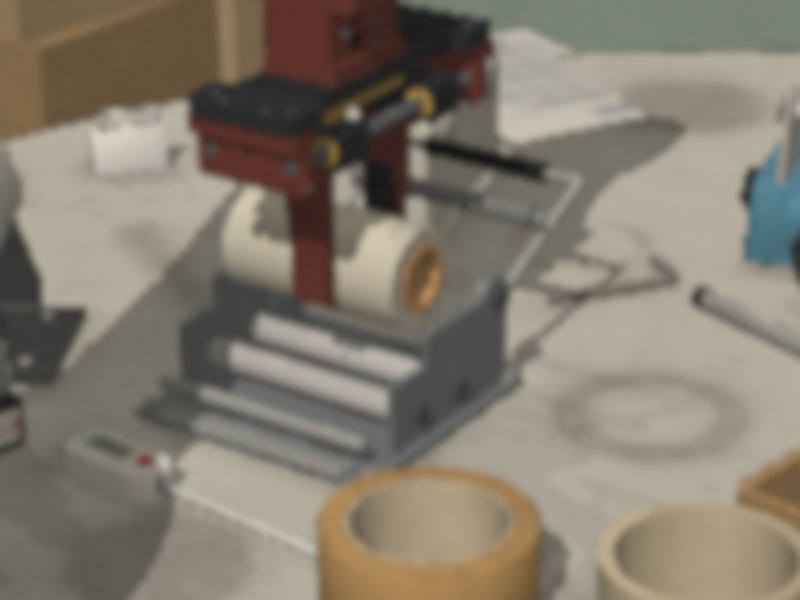

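The roll hangs between the cheeks, spanning y from about 0.00 to 0.11. I nudge it 4 mm in +y and lower it.

Emit:
step_arm(motion=[0, 0, 0, -0.01, 0.03, -0.05, 48, 0, 0, 0, -0.01, 0.03, -0.1, 48, 0, 0, 0, -0.01, 0.03, -0.15, 48, 0, 0, 0, -0.01, 0.03, -0.18, 48, 0, 0, 0, -0.01, 0.03, -0.21, 48, 0, 0, 0, -0.01, 0.03, -0.23, 48, 0, 0, 0, -0.01, 0.03, -0.23, 48, 0, 0, 0, -0.01, 0.03, -0.23, 48, 0, 0, 0, -0.01, 0.03, -0.23, 48, 0, 0, 0, -0.01, 0.03, -0.23, 48])

```text
clock: 34.55
tcp_pos: [0.5016, 0.0534, 0.0402]
eef_rot: [0.679, 0.735, 0.0, -0.0]
wrist_force: [-4.7, 0.8, 7.9]
opening: 0.614
gripper_force: 35.0
```

Emit:
step_arm(motion=[0, 0, 0, 0, 0, 0, 52, 0, 0, 0, 0, 0, 0, 56, 0, 0, 0, 0, 0, 0, 60, 0, 0, 0, 0, 0, 0, 66, 0, 0, 0, 0, 0, 0, 72, 0, 0, 0, 0, 0, 0.2, 72, 0, 0, 0, 0, 0, 0.5, 72, 0, 0, 0, 0, 0, 0.8, 72, 0, 0, 0, 0, 0, 1, 72, 0, 0, 0, 0, 0, 1, 50])

```text
clock: 35.55
tcp_pos: [0.5042, 0.0538, 0.1934]
eef_rot: [0.678, 0.735, 0.003, 0.001]
wrist_force: [-0.6, 0.6, -0.6]
opening: 0.759
gripper_force: 0.0
```

Emit:
step_arm(motion=[0, 0, 0, 0.2, 0.02, 0, 32, 0, 0, 0, 0.5, 0.05, 0, 32, 0, 0, 0, 0.8, 0.08, 0, 32, 0, 0, 0, 1, 0.1, 0, 32, 0, 0, 0, 1, 0.1, -0.15, 32, 0, 0, 0, 1, 0.1, -0.3, 32, 0, 0, 0, 1, 0.1, -0.38, 32, 0, 0, 0, 1, 0.1, -0.38, 32, 0, 0, 0, 1, 0.1, -0.38, 32, 0, 0, 0, 1, 0.1, -0.38, 32])

```text
clock: 36.55
tcp_pos: [0.6524, 0.0686, 0.1338]
eef_rot: [0.678, 0.735, 0.001, 0.0]
wrist_force: [0.6, -0.2, 0.2]
opening: 0.361
gripper_force: 0.0
```

```bash
python3 - <<'E'
from h import *
np.set_printoptions(precision=4,suppress=True)
s=arm.get_state();print(s["joint_pos"],s["tcp_pos"],s["eef_rot"])
p,d=optics.snapshot("scene");P=cloud("scene",d);cv2.imwrite("pics/s8.png",cv2.resize(p[160:310,220:420],None,fx=4,fy=4,interpolation=cv2.INTER_CUBIC))
q=P.reshape(-1,3);C=p.reshape(-1,3)
m=(abs(q[:,0]-.65)<.03)&(abs(q[:,1]-.07)<.05)&(q[:,2]>.075)&(q[:,2]<.105)&(C.max(1)<60);h=q[m];print("handle",len(h),h.mean(0) if len(h) else 0)
m=(abs(q[:,0]-.50)<.05)&(abs(q[:,1]-.06)<.065)&(q[:,2]>.055)&(q[:,2]<.1)&(C.min(1)>90);r=q[m]
print("roll",len(r),np.percentile(r,[1,99],axis=0))
from scipy.optimize import least_squares
f=lambda v:np.hypot(r[:,0]-v[0]+.07*(r[:,1]-.06),r[:,2]-v[1])-.027
v=least_squares(f,[.5,.052],loss="soft_l1",f_scale=.002).x;print(v)
E
```

```text
[-0.6289  0.6233  0.6806  1.643  -0.4424  1.0328  0.2697] [0.6524 0.0686 0.1338] [0.6784 0.7347 0.0007 0.0005]
handle 87 [0.6462 0.0718 0.092 ]
roll 821 [[0.4688 0.0055 0.0554]
 [0.545  0.1226 0.0787]]
[0.499 0.05 ]
```

View pics/s8.png

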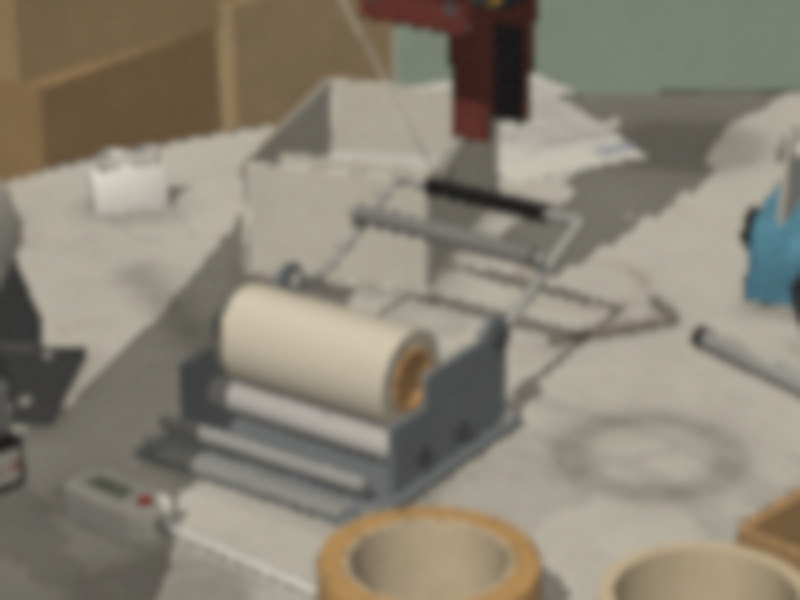

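The roll sits on both bed rollers between the cheeks, at (320,350). The gripper is above the open frame's handle, which is at (490,200). I grip the handle and swing the frame back. I won't view any more pictures.

Emit:
step_arm(motion=[0, 0, 0, 0, 0, -0.15, 32, 0, 0, 0, 0, 0, -0.3, 32, 0, 0, 0, 0, 0, -0.42, 32, 0, 0, 0, 0, 0, -0.42, 32, 0, 0, 0, 0, 0, -0.42, 32, 0, 0, 0, 0, 0, -0.42, 4, 0, 0, 0, 0, 0, -0.42, 4, 0, 0, 0, 0, 0, -0.42, 4, 0, 0, 0, 0, 0, -0.42, 4, 0, 0, 0, 0, 0, -0.42, 4], newtons=12)

```text
clock: 37.6
tcp_pos: [0.6521, 0.0687, 0.0705]
eef_rot: [0.678, 0.735, 0.0, 0.0]
wrist_force: [-2.2, 1.0, 5.9]
opening: 0.135
gripper_force: 12.0
```

```bash
python3 - <<'E'
import numpy as np
y=.07;p=lambda a:np.array([.056-.101*np.cos(a-.25),.060+.101*np.sin(a-.25)])
for n,A in (("c1",np.linspace(3.05,2.2,11)),("c2",np.linspace(2.2,1.4,11)),("c3",np.linspace(1.4,.82,9))):
    for a in A[1:]:
        d=p(a)-p(A[0]); print(n,round(a,2),np.round([d[0]*np.cos(y)/.15,d[0]*np.sin(y)/.15,d[1]/.15],2),p(a).round(3))
E
```

```text
c1 2.96 [-0.02 -0.    0.05] [0.148 0.102]
c1 2.88 [-0.05 -0.    0.1 ] [0.144 0.109]
c1 2.8 [-0.08 -0.01  0.15] [0.14  0.117]
c1 2.71 [-0.11 -0.01  0.2 ] [0.134 0.124]
c1 2.62 [-0.15 -0.01  0.24] [0.129 0.13 ]
c1 2.54 [-0.19 -0.01  0.28] [0.123 0.136]
c1 2.46 [-0.23 -0.02  0.32] [0.116 0.141]
c1 2.37 [-0.28 -0.02  0.35] [0.109 0.146]
c1 2.28 [-0.33 -0.02  0.38] [0.101 0.15 ]
c1 2.2 [-0.38 -0.03  0.4 ] [0.093 0.154]
c2 2.12 [-0.05 -0.    0.02] [0.086 0.157]
c2 2.04 [-0.1  -0.01  0.03] [0.078 0.159]
c2 1.96 [-0.16 -0.01  0.04] [0.07 0.16]
c2 1.88 [-0.21 -0.01  0.05] [0.062 0.161]
c2 1.8 [-0.26 -0.02  0.05] [0.054 0.161]
c2 1.72 [-0.32 -0.02  0.04] [0.046 0.16 ]
c2 1.64 [-0.37 -0.03  0.04] [0.038 0.159]
c2 1.56 [-0.42 -0.03  0.03] [0.03  0.158]
c2 1.48 [-0.47 -0.03  0.01] [0.022 0.155]
c2 1.4 [-0.52 -0.04 -0.01] [0.015 0.152]
c3 1.33 [-0.04 -0.   -0.02] [0.008 0.149]
c3 1.25 [-0.09 -0.01 -0.05] [0.002 0.145]
c3 1.18 [-0.13 -0.01 -0.07] [-0.004  0.141]
c3 1.11 [-0.16 -0.01 -0.1 ] [-0.01   0.137]
c3 1.04 [-0.2  -0.01 -0.14] [-0.015  0.132]
c3 0.96 [-0.23 -0.02 -0.17] [-0.02   0.126]
c3 0.89 [-0.26 -0.02 -0.21] [-0.025  0.121]
c3 0.82 [-0.29 -0.02 -0.25] [-0.029  0.115]
```

Emit:
step_arm(motion=[0, 0, 0, -0.02, 0, 0.06, 4, 0, 0, 0, -0.05, 0, 0.12, 4, 0, 0, 0, -0.08, -0.01, 0.17, 4, 0, 0, 0, -0.11, -0.01, 0.23, 4, 0, 0, 0, -0.15, -0.01, 0.27, 4, 0, 0, 0, -0.19, -0.01, 0.31, 4, 0, 0, 0, -0.23, -0.02, 0.35, 4, 0, 0, 0, -0.28, -0.02, 0.38, 4, 0, 0, 0, -0.33, -0.02, 0.41, 4, 0, 0, 0, -0.38, -0.03, 0.43, 4])

```text
clock: 38.6
tcp_pos: [0.5953, 0.0648, 0.1354]
eef_rot: [0.678, 0.735, 0.001, 0.0]
wrist_force: [3.7, 4.6, 7.0]
opening: 0.132
gripper_force: 12.0
```

Emit:
step_arm(motion=[0, 0, 0, -0.05, 0, 0.02, 4, 0, 0, 0, -0.1, -0.01, 0.03, 4, 0, 0, 0, -0.16, -0.01, 0.04, 4, 0, 0, 0, -0.21, -0.01, 0.05, 4, 0, 0, 0, -0.26, -0.02, 0.05, 4, 0, 0, 0, -0.32, -0.02, 0.04, 4, 0, 0, 0, -0.37, -0.03, 0.04, 4, 0, 0, 0, -0.42, -0.03, 0.03, 4, 0, 0, 0, -0.47, -0.03, 0.01, 4, 0, 0, 0, -0.52, -0.04, -0.01, 4])

```text
clock: 39.6
tcp_pos: [0.5159, 0.0586, 0.1323]
eef_rot: [0.678, 0.735, -0.0, -0.0]
wrist_force: [1.2, 6.5, 0.2]
opening: 0.134
gripper_force: 12.0
```

Emit:
step_arm(motion=[0, 0, 0, -0.04, 0, -0.02, 4, 0, 0, 0, -0.09, -0.01, -0.05, 4, 0, 0, 0, -0.13, -0.01, -0.07, 4, 0, 0, 0, -0.16, -0.01, -0.1, 4, 0, 0, 0, -0.2, -0.01, -0.14, 4, 0, 0, 0, -0.23, -0.02, -0.17, 4, 0, 0, 0, -0.26, -0.02, -0.21, 4, 0, 0, 0, -0.29, -0.02, -0.25, 4, 0, 0, 0, -0.29, -0.02, -0.25, 4, 0, 0, 0, -0.29, -0.02, -0.25, 4])

```text
clock: 40.6
tcp_pos: [0.473, 0.0547, 0.0949]
eef_rot: [0.679, 0.735, -0.0, -0.0]
wrist_force: [0.2, 0.5, -0.6]
opening: 0.129
gripper_force: 12.0
```

Emit:
step_arm(motion=[0, 0, 0, 0, 0, -0.01, 4, 0, 0, 0, 0, 0, -0.01, 18, 0, 0, 0, 0, 0, -0.01, 28, 0, 0, 0, 0, 0, -0.01, 28, 0, 0, 0, 0, 0, -0.01, 28, 0, 0, 0, 0, 0, -0.01, 28, 0, 0, 0, 0, 0, 0.1, 28, 0, 0, 0, 0, 0, 0.3, 28, 0, 0, 0, 0, 0, 0.6, 28, 0, 0, 0, 0, 0, 0.8, 28])

```text
clock: 41.6
tcp_pos: [0.4739, 0.0546, 0.2174]
eef_rot: [0.679, 0.734, 0.001, 0.001]
wrist_force: [0.7, 0.4, 0.4]
opening: 0.318
gripper_force: 0.0
```

Emit:
step_arm(motion=[0, 0, 0, 0, 0, 0.3, 28, 0, 0, 0, 0, 0, 0.6, 28, 0, 0, 0, -0.3, 0, 0.8, 28, 0, 0, 0, -0.5, 0, 0.8, 28, 0, 0, 0, -0.5, 0, 0.8, 28, 0, 0, 0, -0.5, 0, 0.8, 28, 0, 0, 0, -0.5, 0, 0.8, 28, 0, 0, 0, -0.5, 0, 0.8, 28, 0, 0, 0, -0.5, 0, 0.8, 28, 0, 0, 0, -0.5, 0, 0.8, 28])

```text
clock: 42.6
tcp_pos: [0.3986, 0.055, 0.3348]
eef_rot: [0.679, 0.734, -0.001, 0.0]
wrist_force: [0.6, 0.6, -0.4]
opening: 0.319
gripper_force: 0.0
```

```bash
python3 - <<'E'
from h import *
np.set_printoptions(precision=4,suppress=True)
s=arm.get_state();print(s["clock"],s["tcp_pos"],s["wrist_force"])
P0=cloud("scene",np.load("pics/scene0.npy"))
p,d=optics.snapshot("scene");P=cloud("scene",d);q=P.reshape(-1,3);C=p.reshape(-1,3)
m=(abs(q[:,0]-.475)<.04)&(abs(q[:,1]-.055)<.05)&(q[:,2]>.09)&(q[:,2]<.14)&(C.max(1)<70);h=q[m];print("handle",len(h),h.mean(0),h.min(0),h.max(0))
m=(abs(q[:,0]-.50)<.045)&(abs(q[:,1]-.06)<.065)&(q[:,2]>.055)&(q[:,2]<.082)&(C.min(1)>90);r=q[m];print("roll",len(r),np.percentile(r,[1,99],axis=0))
m=(abs(q[:,0]-.537)<.08)&(abs(q[:,1]+.29)<.04)&(q[:,2]>.025)&(q[:,2]<.045);print("core",m.sum(),q[m].mean(0))
# changes elsewhere
p0=cv2.imread("pics/scene0.png");df=cv2.absdiff(p,p0).max(2)>50;n,l,st,c=cv2.connectedComponentsWithStats(cv2.morphologyEx(df.astype(np.uint8),cv2.MORPH_OPEN,np.ones((3,3))))
for i in range(1,n):
    if st[i,4]>30: print(st[i],c[i].round())
E
```

```text
42.6 [0.3986 0.055  0.3348] [ 0.6363  0.5943 -0.4498]
handle 156 [0.4664 0.0557 0.1139] [0.462  0.016  0.1068] [0.4725 0.0968 0.1197]
roll 457 [[0.473  0.005  0.0558]
 [0.51   0.1135 0.0804]]
core 1329 [ 0.5411 -0.2872  0.0344]
[108   0  15  14 183] [115.   6.]
[ 18   3  60  13 519] [47.  9.]
[ 0  5  5 14 45] [ 1. 12.]
[ 213   15   93  108 3194] [262.  57.]
[ 47  19  45  12 304] [76. 24.]
[  95   25   29  140 2307] [114.  86.]
[  0  30  15  22 256] [ 6. 41.]
[248  66   6   7  33] [250.  69.]
[   0   74   26   92 1264] [ 11. 116.]
[252 106  10  20 191] [257. 116.]
[ 32 143  70  18 395] [ 65. 151.]
[ 37 172  15   8  56] [ 44. 176.]
[366 184  21   8 126] [376. 187.]
[211 190  12  14 105] [217. 196.]
[ 227  193   91   84 2715] [259. 231.]
[330 202  45  37 913] [352. 221.]
[278 221  49  23 424] [303. 232.]
[144 236  11  65 416] [149. 269.]
[280 250  20   9  83] [290. 254.]
[273 255  26  11 137] [285. 260.]
[259 278  21  14 166] [269. 284.]
[448 289  36  24 471] [467. 301.]
```

```bash
python3 -c "
from cell import job
print(job.job_done())"
```

```text
the job is handed in; nothing more can be done
None
```

The film roll is changed and the job is handed in at about 43 s: the core is in the carton, the full roll is on the bed rollers, and the brake frame is closed with its handle at the height expected for the press roller resting on a full roll. I saw no sign that any bystander moved, but I viewed 11 pictures against the limit of 10.

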